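Set the proof press dial three clicks on and lock it

ROBOT

A 6-joint arm with a two-finger parallel gripper is mounted at the origin on a cart in front of the work surface, level with it; the furniture and walls round the work are solid. World frame = base frame: x ahead of the robot, y to its left, z up, the work surface at z = 0. Lengths are in m, angles in rad, forces in N, time in s.
With the tool pointing down it reaches from about 0.3 to 0.875 m from the base axis. Payload 6.4 kg.
Tool frame: the origin (TCP) lies between the finger pads; the fingertips stand 11 mm ahead of it and the grasp point (between the pads) lies 8 mm behind it (ctrl.tcp_to_tips is the y of the fingertips in the tool frame, in m); y points along the fingers, x is the direction in which the jaws open and shut, and the axes are right-handed (so a half turn about y gives the same grasp; the last joint's range is limited). The gripper opens to 85 mm and grips with 20 to 120 N. Pads are 22 mm wide; open, the fingers measure 114 mm over their backs; the gripper's body (76 mm by 85 mm) begins 54 mm behind the grasp point. The pads swing forward as they close: fully open they stand 13 mm farther back than shut.
Start: joints at [-1.386, 0.181, 1.607, -0, 1.354, -0.206], TCP at [0.219, -0.532, 0.203] pointing down, gripper open.
Joint ranges: [-2.99, 2.99], [-0.89, 2.07], [0.3, 2.58], [-1.14, 4.28], [0, 2.63], [-3.12, 3.12]. Speed limits (rad/s): [2.57, 2.57, 3.01, 3.14, 3.14, 3.14].

INTERFACE

Orientations are given as a unit quaternion [w, x, y, z].
In Python, from bench import ctrl gives the robot as it stands.
- The arm moves only by the tool apply_moves, never from a script. Its argument "plan" is text: rows parted by semicolons, each of 7 numbers parted by spaces: the shift along the tool's x, y, z each as a share of 0.05 m, from -1 to 1, then the turn, a rotation vector about the tool's x, y, z each as a share of 0.12 rad, from -1 to 1, then the opening, from 0 (shut) to 1 (fully open). In form: dx dy dz wx wy wz claw; .... A call has exactly 5 rows; each row shifts and turns the commanded pose from where the row before left it, along the tool's axes as they then stand; what a row does not reach is not made up. A row lasts 1/10 s, in which the tool goes at most 50 mm and 8.59 degrees, less where a joint would pass 70% of its speed; a pose out of reach is approached as far as the arm can. A call with a number of a shift or a turn outside -1 to 1 is refused whole. A call with a gripper value outside its range is refused whole. The fingers move at their own pace and stop on an object; the grip force is fixed at half the most. Time passes only in rows, so rows that do not move let the fingers close, or fill a call up. It gives the time, the measured TCP pose, the force and the opening at its end, in the units of the state.
- ctrl.get_obs(): the state, without advancing time (a new reading comes with each control period).
- ctrl.camera(name): name is "scene" or "side" or "wrist"; returns the picture (400x640x3 uint8, red, green, blue); there is no depth.
- ctrl.get_calibration(name): a dict with "intrinsics" (3x3 intrinsics, pixels), "R" (3x3) and "t" (3): a world point X has camera coordinates R X + t. Camera axes: x right, y down, z forward; pixel columns grow to the right and rows downward; lengths in m; the calibration is good to about 2 mm. A picture is of the moment at which its call begins: read the wrist's pose just before it. get_calibration takes no time and is no camera call; for the wrist camera it gives the pose at the moment of the call.
- ctrl.hand_in(): hands the job in, once; it reports no verdict.
Trained networks look in the newest picture that a camera, given by its name, has taken for a name from the list of things; names that differ only in an ending like _2 or _b are one class to them, and where a whole thing is asked for, a point or a joint stands for the part that bears it (a point fixed in the world has none). Each returns a list of dicts, best first, with "score" (0 to 1); they miss things now and then, are a little off and sometimes report something else, mostly with a low value. They report only what shows in the picture. A call takes as long as a camera call.
- ctrl.recognise(camera, target): "point" ([x, y, z] in m, in world coordinates, good to about 4 mm: the middle of the surface that is visible of it).
The state is a dict: "time_s": time; "q": joint angles; "dq": joint speeds; "joint_efforts": joint torques, N m; "eef_pos": TCP position; "eef_rot": TCP orientation; "wrist_force": force on the tool from outside, world axes, zero at the start; "torque": the same for the moment, N m; "opening": opening from 0.0 (shut) to 1.0 (fully open).
Only numpy, scipy, OpenCV 4.12 (cv2) and the standard library are available. Lean on these libraries where they do the work, as an engineer would, in place of code of your own. Each camera call takes 0.05 s, during which the arm holds its last target.

TASK

Turn the dial of the small proof press clockwise by three clicks; the knob is loose on its shaft, so go by the clicks you feel and not by how far it has turned. Then push the locking bolt gently and fully home, without forcing it, and leave the things lying around the press where they are.

Things in the scene. Friction and masses are not known exactly. Their poses are not given: they have to be found in the camera images.
- press: small grey bench proof press, fixed, foot 160 x 180 mm, flat bridge top 104 mm above the table; origin: centre of its underside, z up. In its own frame the dial axis is at x 0, y +30 mm, and the bolt slides along y, towards +y. Exactly three clicks of the dial clockwise (from above) bring the index wheel's only slot before the bolt
- wheel_axis (a point): fixed point on the dial's axis at the bridge top. The index wheel is hidden below: 30 even stops, 12 degrees a click; it now rests in one. At each click the resisting moment jumps to about 0.3 N m, lessens, then falls suddenly to nothing halfway as the wheel springs ahead into the next stop by itself, resting there when let go. Turned backwards it clicks back likewise
- dial_grip (a point): on the axis of the black knob at grip height, 140 mm above the table: disc of 60 mm with an upright bar, 54 mm along this point's x, 13 mm thick along y, from 24 mm below (disc face) to 16 mm above this point. Clamped on its shaft at any angle; 0 to 0.7 rad of free play (0.01 N m), different each time, before it drives the wheel; half a click of play opens after each click
- bolt_face (a point): middle of the outer face of the bolt's steel thumb tab, 118 mm above the table; the tab is 22 mm wide along the press's x, 8 mm thick along y, and its top is 24 mm above the bridge top; 6 mm high rails beside its foot. Push this face along the press's +y, towards the dial; 30 mm of bridge top lies behind it
- bolt (a joint): travel of the locking bolt: 0 is drawn back, 0.014 (m) fully home. It slides with about 3 N of friction and stays where it is left. Unless the wheel's slot stands before it, it is stopped hard at 0.004; at 0.014 it meets its end stop. More than 25 N on it is forcing it
- ink_tin_black: round ink tin, 78 mm across, 44 mm high, a bystander; origin: centre of its underside
- baren: round black printing pad with a bow handle, 108 mm across, 34 mm high, a bystander; origin: centre of its underside
- sanding_block: cork block 42 x 72 x 30 mm, a bystander; origin: centre of its underside
- masking_tape: roll of tape, 96 mm across, 25 mm high, a bystander; origin: centre of its underside

How it is judged:
At the end, for the whole second after the job is handed in: the locking bolt stands home in the slot of the index wheel (within 1.8 mm of the end of its 14 mm travel), which it can reach only with the dial set exactly three clicks on (value of joint bolt above 0.0122 m); the robot touches nothing.
It fails at once if the bolt is forced (more than 25 N) (contact force between any of the fingers, the arm and bolt above 25 N).
It fails at once if a bystander is moved by more than 20 mm (distance of any of ink_tin_black, baren, sanding_block, masking_tape from where it was at the start of the episode above 0.02 m).
It also fails if it takes over 67 s, if anything falls off the work surface, if the arm or the gripper's body presses on something with over 40 N, if the wrist force passes 120 N, or if a joint passes its speed limit or range.

## Working session

There is one attempt and no reset: what is moved stays moved. The work goes in short steps, Python scripts to look and compute and a tool call to move; the robot and the scene stay as the last step left them, time stands still between calls to the robot, and variables do not carry over. Pictures are saved under pics/ and viewed, and the job is handed in when it is done.

Besides the shell and the picture viewer there is one more tool, called as name(argument=value, ...) on one line, values as JSON. apply_moves: Moves the arm, as the interface text tells. Shift numbers are shares of 0.05 m and turn numbers shares of 0.12 rad, none past 1 either way. Its arguments: {"type":"object","properties":{"plan":{"type":"string"}},"required":["plan"]}

```bash
ls; mkdir -p pics; python3 - <<'E'
from bench import ctrl
import cv2
o=ctrl.get_obs()
for k in o: print(k,o[k])
for c in ["scene","side","wrist"]:
    cv2.imwrite(f"pics/{c}0.png",ctrl.camera(c)[:,:,::-1])
    for t in ["press","dial_grip","bolt_face","ink_tin_black","baren","sanding_block","masking_tape"]:
        r=ctrl.recognise(c,t)
        print(c,t,[(round(d['score'],2),[round(float(v),3) for v in d['point']]) for d in r[:2]])
print(ctrl.get_obs()['time_s'])
E
```

```text
pics
time_s 0.0
q [-1.38631902e+00  1.81567878e-01  1.60802338e+00 -1.32107604e-05
  1.35381063e+00 -2.06308744e-01]
dq [-0.00064411  0.00119807 -0.00025914  0.00062241 -0.00010428  0.00147572]
joint_efforts [-6.54406995e-04 -4.44873941e+01 -3.51337123e+01 -4.27032428e-04
  8.91941978e-03  5.74798278e-06]
eef_pos [ 0.21891787 -0.53102745  0.20166169]
eef_rot [ 0.58801612 -0.58710806  0.39385928 -0.39295807]
wrist_force [ 0.15745324  0.47743886 -0.24577356]
torque [ 0.01610019  0.00658111 -0.00692492]
opening 0.9980063190992706
scene press [(0.8, [0.51, 0.041, 0.099])]
scene dial_grip [(0.78, [0.538, 0.052, 0.124])]
scene bolt_face [(0.59, [0.529, -0.031, 0.108])]
scene ink_tin_black [(0.96, [0.445, 0.263, 0.047])]
scene baren []
scene sanding_block []
scene masking_tape [(0.58, [0.585, 0.281, 0.02])]
side press [(0.84, [0.543, -0.039, 0.103])]
side dial_grip [(0.6, [0.55, 0.037, 0.127])]
side bolt_face []
side ink_tin_black [(0.8, [0.455, 0.241, 0.042])]
side baren [(0.85, [0.479, -0.318, 0.012]), (0.22, [0.542, -0.04, 0.101])]
side sanding_block [(0.83, [0.572, -0.325, 0.026]), (0.44, [0.54, -0.044, 0.102])]
side masking_tape []
wrist press []
wrist dial_grip []
wrist bolt_face []
wrist ink_tin_black []
wrist baren []
wrist sanding_block []
wrist masking_tape []
1.2
```

View pics/scene0.png

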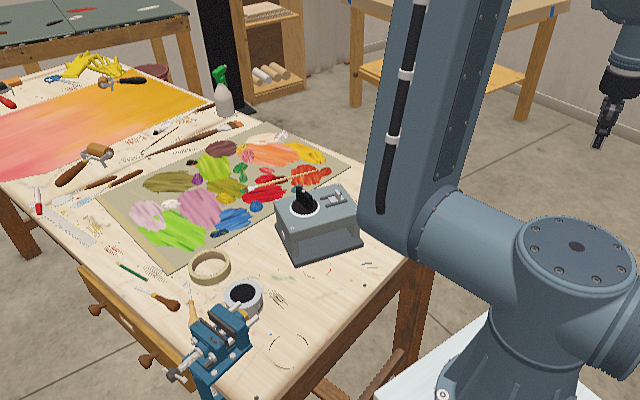

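View pics/side0.png

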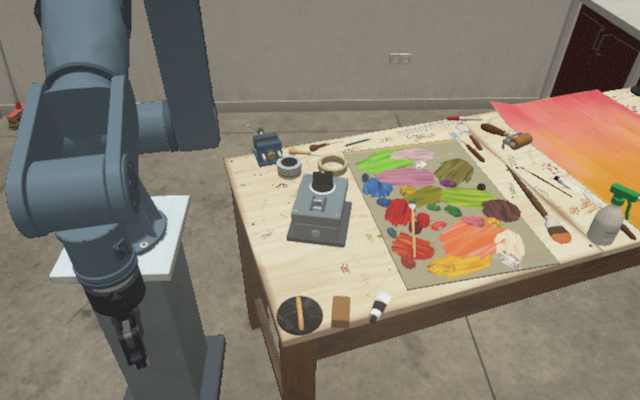

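```bash
python3 - <<'E'
from bench import ctrl
import numpy as np
np.set_printoptions(precision=4,suppress=True)
from scipy.spatial.transform import Rotation as R
o=ctrl.get_obs()
w=o['eef_rot']; print(R.from_quat([w[1],w[2],w[3],w[0]]).as_matrix())
for c in ["scene","side","wrist"]:
    k=ctrl.get_calibration(c); print(c,k['intrinsics'].tolist(),np.array(k['R']),k['t'],-np.array(k['R']).T@k['t'])
print(ctrl.tcp_to_tips)
E
```

```text
[[ 0.3809  0.      0.9246]
 [-0.9246  0.      0.3809]
 [ 0.     -1.      0.    ]]
scene [[431.4174218330595, 0.0, 329.50359127109715], [0.0, 431.4174218330595, 200.89353204395135], [0.0, 0.0, 1.0]] [[-0.5701 -0.8214 -0.0178]
 [-0.5032  0.3662 -0.7827]
 [ 0.6494 -0.4373 -0.6221]] [0.2943 0.3578 0.7447] [-0.1358  0.4363  0.7486]
side [[474.78687968208675, 0.0, 317.0964085546118], [0.0, 474.78687968208675, 203.03503102618168], [0.0, 0.0, 1.0]] [[ 0.999  -0.0442  0.0068]
 [-0.0229 -0.6364 -0.771 ]
 [ 0.0384  0.7701 -0.6367]] [-0.5315  0.0782  1.3182] [ 0.4821 -0.9889  0.9033]
wrist [[284.97913128956594, 0.0, 318.71382939833944], [0.0, 284.97913128956594, 202.0083143095958], [0.0, 0.0, 1.0]] [[ 0.3815 -0.9244  0.0005]
 [-0.8856 -0.3653  0.2868]
 [-0.2649 -0.1098 -0.958 ]] [-0.5751 -0.0369  0.3795] [ 0.2872 -0.5035  0.3744]
0.011
```

Scene view: the press has its dial at about px (303,203) and the bolt at (335,197). Side view: the dial is at about (322,182), with the bolt tab in front at (318,203). The tin and tape lie beyond the press, and the baren and block are near the front edge. I'll bring the wrist camera over the press.

apply_moves(plan="-0.3 -0.4 0.3 0 0 0 1; -0.5 -0.4 0.5 0 0 0 1; -0.5 -0.3 0.55 0 0 0 1; -0.5 -0.3 0.55 0 0 0 1; -0.5 -0.2 0.55 0 0 0 1")

```text
time_s: 1.7
eef_pos: [0.2891, -0.3777, 0.2839]
eef_rot: [-0.587, 0.588, -0.393, 0.394]
wrist_force: [0.8, -0.0, 0.3]
opening: 1.0
```

apply_moves(plan="-0.5 -0.2 0.55 0 0 0 1; -0.5 -0.1 0.55 0 0 0 1; -0.5 -0.1 0.55 0 0 0 1; -0.5 0 0.55 0 0 0 1; -0.5 0 0.55 0 0 0 1")

```text
time_s: 2.2
eef_pos: [0.3685, -0.2094, 0.3031]
eef_rot: [-0.587, 0.588, -0.393, 0.394]
wrist_force: [0.8, 0.2, 0.3]
opening: 1.0
```

apply_moves(plan="-0.5 0 0.55 0 0 0 1; -0.5 0 0.55 0 0 0 1; -0.5 0 0.55 0 0 0 1; -0.5 0 0.5 0 0 0 1; -0.4 0 0.5 0 0 0 1")

```text
time_s: 2.7
eef_pos: [0.4452, -0.0475, 0.3029]
eef_rot: [0.588, -0.588, 0.393, -0.393]
wrist_force: [0.1, -0.2, -0.1]
opening: 1.004
```

```bash
cat > h.py <<'E'
from bench import ctrl
import cv2, numpy as np
np.set_printoptions(precision=4,suppress=True)
from scipy.spatial.transform import Rotation as R
def pose():
    o=ctrl.get_obs(); w=o['eef_rot']
    return np.array(o['eef_pos']),R.from_quat([w[1],w[2],w[3],w[0]]).as_matrix(),o
def ray(cal,px,z):
    K=np.array(cal['intrinsics']);Rm=np.array(cal['R']);t=np.array(cal['t'])
    d=Rm.T@np.linalg.inv(K)@np.array([px[0],px[1],1.]); c=-Rm.T@t
    return c+d*(z-c[2])/d[2]
def proj(cal,X):
    p=np.array(cal['intrinsics'])@(np.array(cal['R'])@np.asarray(X)+cal['t']); return p[:2]/p[2]
E
python3 - <<'E'
from h import *
import json
p,M,o=pose(); print(p,M,o['q'],o['time_s'])
cal=ctrl.get_calibration("wrist")
im=ctrl.camera("wrist"); cv2.imwrite("pics/w1.png",im[:,:,::-1]); cv2.imwrite("pics/w1z.png",cv2.resize(im[:,:,::-1],None,fx=1.25,fy=1.25,interpolation=cv2.INTER_CUBIC))
json.dump({k:np.array(cal[k]).tolist() for k in cal},open("w1.json","w"))
for t in ["press","dial_grip","bolt_face"]:
    r=ctrl.recognise("wrist",t); print(t,[(round(d['score'],2),np.round(d['point'],3),proj(cal,d['point'])) for d in r[:2]])
E
```

```text
[ 0.4452 -0.0475  0.3029] [[ 0.3816  0.0007  0.9243]
 [-0.9243 -0.0002  0.3816]
 [ 0.0004 -1.      0.0006]] [-0.3727 -0.187   1.7733  0.0001  1.5546  0.8066] 2.7
press [(0.9, array([0.54 , 0.02 , 0.104]), array([296.7522,  82.5007]))]
dial_grip [(0.93, array([0.546, 0.039, 0.116]), array([282.9764,  68.9685]))]
bolt_face [(0.66, array([ 0.53 , -0.034,  0.108]), array([334.9456, 108.5955]))]
```

View pics/w1.png

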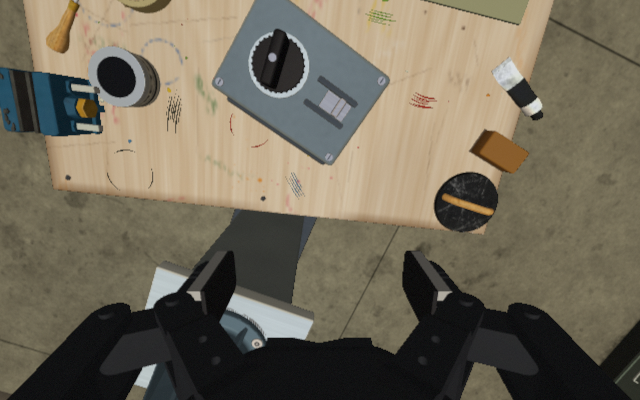

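Dial at px (279,63), bolt tab at (335,103), and the press corners are at about (218,80), (329,158) and (384,80). I'll get a more centred, closer look.

apply_moves(plan="0 0 0.5 0 0 0 1; 0 0 0.5 0 0 0 1; 0 0 0.4 0 0 0 1; 0 0 0 0 0 0 1; 0 0 0 0 0 0 1")

```text
time_s: 3.4
eef_pos: [0.5089, -0.0236, 0.3022]
eef_rot: [-0.587, 0.588, -0.394, 0.393]
wrist_force: [-0.4, 0.6, -0.3]
opening: 1.0
```

```bash

python3 - <<'E'
from h import *
import json
p,M,o=pose(); print(p,o['q'],o['time_s'])
cal=ctrl.get_calibration("wrist")
im=ctrl.camera("wrist"); cv2.imwrite("pics/w2.png",im[:,:,::-1])
c=im[20:220,200:400,::-1]; cv2.imwrite("pics/w2z.png",cv2.resize(c,(600,600),interpolation=cv2.INTER_CUBIC))
json.dump({k:np.array(cal[k]).tolist() for k in cal},open("w2.json","w"))
for t in ["press","dial_grip","bolt_face"]:
    r=ctrl.recognise("wrist",t); print(t,[(round(d['score'],2),np.round(d['point'],3),proj(cal,d['point'])) for d in r[:2]])
E
```

```text
[ 0.5089 -0.0236  0.3022] [-0.2793 -0.0352  1.6372 -0.0005  1.5408  0.9015] 3.4
press [(0.62, array([0.551, 0.02 , 0.106]), array([298.9472, 131.6684]))]
dial_grip [(0.26, array([ 0.533, -0.03 ,  0.111]), array([330.8457, 160.6044]))]
bolt_face [(0.97, array([ 0.531, -0.034,  0.105]), array([332.7196, 162.4013])), (0.34, array([ 0.572, -0.292,  0.029]), array([487.4846, 192.86  ]))]
```

View pics/w2z.png

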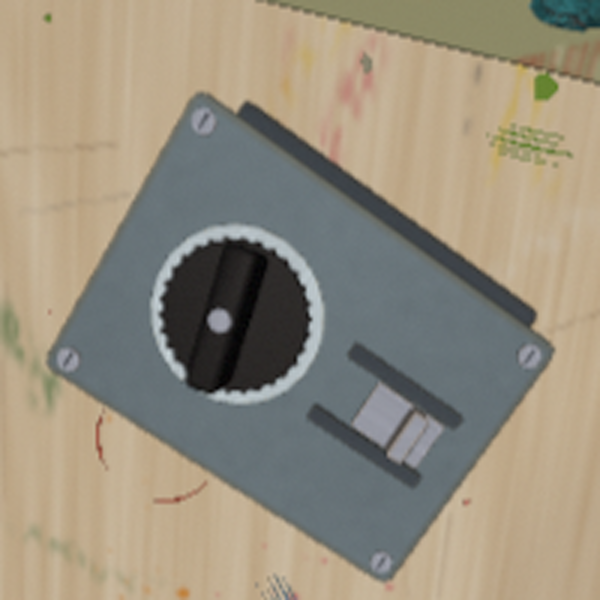

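```bash

python3 - <<'E'
from h import *
import json
cal=json.load(open("w2.json"))
f=lambda x,y,z: ray(cal,(200+x/3,20+y/3),z)
S=[f(*s,.104) for s in [(203,122),(67,360),(382,563),(529,357)]]
for s in S: print(s)
c=sum(S)/4
for a,b in [(0,3),(1,2),(1,0),(2,3)]:
    d=S[b]-S[a]; print(a,b,np.hypot(*d[:2]),np.degrees(np.arctan2(d[1],d[0])))
print("centre",c, "ring",f(238,314,.104),"disc",f(234,313,.116),"pin",f(218,320,.156))
print("tab",f(428,435,.128),"tabtop corners",[f(*q,.128) for q in [(427,412),(443,430),(418,470),(388,458)]])
for z in (.156,):
  for q in [(240,240),(268,255),(190,385),(222,392)]: print(f(*q,z))
E
python3 -c "
import cv2
im=cv2.imread('pics/w2.png')[85:160,240:320]
im=cv2.convertScaleAbs(im,alpha=2.5,beta=0)
cv2.imwrite('pics/w2k.png',cv2.resize(im,(640,600),interpolation=cv2.INTER_CUBIC))
im=cv2.imread('pics/w2.png')[125:190,295:360]
cv2.imwrite('pics/w2b.png',cv2.resize(im,(520,520),interpolation=cv2.INTER_CUBIC))"
```

```text
[0.6126 0.0841 0.104 ]
[0.504  0.1069 0.104 ]
[ 0.4716 -0.0518  0.104 ]
[ 0.5798 -0.0738  0.104 ]
0 3 0.16125563486807515 -101.76153896376456
1 2 0.16199850985763414 -101.5698165050179
1 0 0.11095039485595523 -11.856988926955154
2 3 0.11040957009060363 -11.472419400325197
centre [0.542  0.0164 0.104 ] ring [0.5494 0.0463 0.104 ] disc [0.55   0.0466 0.116 ] pin [0.5486 0.0464 0.156 ]
tab [ 0.5359 -0.0442  0.128 ] tabtop corners [array([ 0.5443, -0.0401,  0.128 ]), array([ 0.5401, -0.049 ,  0.128 ]), array([ 0.5211, -0.0462,  0.128 ]), array([ 0.521 , -0.0329,  0.128 ])]
[0.5771 0.0484 0.156 ]
[0.5762 0.0376 0.156 ]
[0.5229 0.0481 0.156 ]
[0.525  0.0364 0.156 ]
```

View pics/w2k.png

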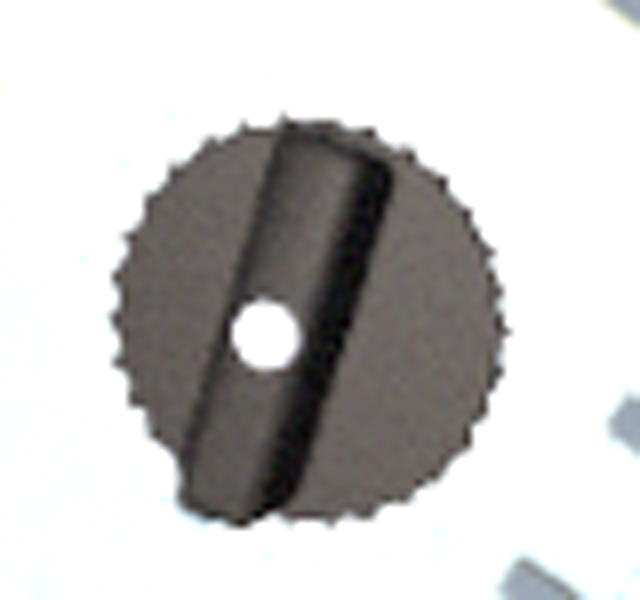

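View pics/w2b.png

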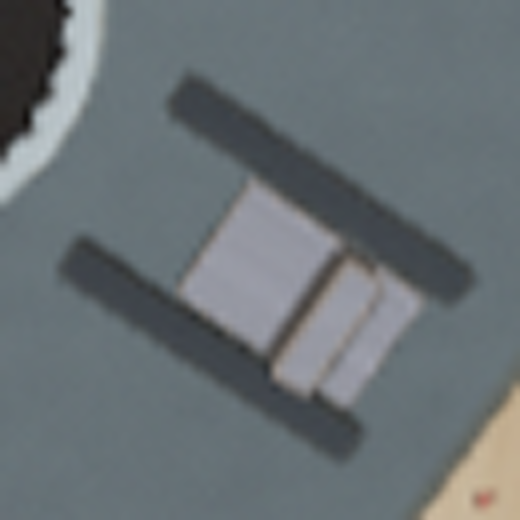

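```bash

python3 - <<'E'
from h import *
import json
cal=json.load(open("w2.json"))
f=lambda x,y,z: ray(cal,(240+x/8,85+y/8),z)
def ang(a,b): d=b-a; return np.degrees(np.arctan2(d[1],d[0]))
for a,b in [((185,500),(280,135)),((255,515),(362,160))]:
    A,B=f(*a,.156),f(*b,.156); print(A,B,ang(A,B),np.linalg.norm(A-B))
A,B=f(295,500,.13),f(388,180,.13);print(ang(A,B))
print("pin",f(265,334,.156))
g=lambda x,y,z: ray(cal,(295+x/8,125+y/8),z)
th=np.radians(-11.66); ux=np.array([np.cos(th),np.sin(th)]);uy=np.array([-np.sin(th),np.cos(th)]);c=np.array([.5420,.0164])
for q in [(350,255),(378,280),(312,392),(272,372)]:
    X=g(*q,.128); print("tab",X,(X[:2]-c)@ux,(X[:2]-c)@uy)
for q in [(250,182),(425,295),(350,405),(180,290)]:
    X=g(*q,.107); print("base",X,(X[:2]-c)@ux,(X[:2]-c)@uy)
E
```

```text
[0.5237 0.0486 0.156 ] [0.5733 0.0526 0.156 ] 4.6422396753669055 0.04984479876469472
[0.5254 0.039  0.156 ] [0.5745 0.0416 0.156 ] 2.9820135098565976 0.04919192491154605
3.7708860231065318
pin [0.5487 0.0459 0.156 ]
tab [ 0.5432 -0.0358  0.128 ] 0.011703394015301597 -0.050915630827305526
tab [ 0.5413 -0.0413  0.128 ] 0.010990525509342994 -0.056616825986855475
tab [ 0.5217 -0.0388  0.128 ] -0.008751412554625327 -0.05818521785426137
tab [ 0.5222 -0.0319  0.128 ] -0.009634413193003646 -0.05131268004968981
base [ 0.5457 -0.019   0.107 ] 0.010722833738129439 -0.03388978276110828
base [ 0.5398 -0.052   0.107 ] 0.011678605761986706 -0.06746511450085123
base [ 0.5187 -0.048   0.107 ] -0.009821617586824535 -0.06783057933455833
base [ 0.5255 -0.0152  0.107 ] -0.009764280026376202 -0.03427070561855333
```

Press yaw comes out at -11.7°. The dial axis is at (0.5487, 0.046), and the pin and the press frame agree on it. Bar yaw is about 3.8° and the bolt face is at press y ≈ -59 mm. Joint 6 needs room for the clockwise turn, so I'll approach with the half-turned grasp by rotating CCW 2.817 rad.

apply_moves(plan="0 0 0 0 -0.9 0 1; 0 0 0 0 -1 0 1; 0 0 0 0 -1 0 1; 0 0 0 0 -1 0 1; 0 0 0 0 -1 0 1")

```text
time_s: 4.1
eef_pos: [0.5091, -0.023, 0.3029]
eef_rot: [-0.677, 0.677, -0.205, 0.205]
wrist_force: [-0.2, -0.0, 0.5]
opening: 1.0
```

apply_moves(plan="0 0 0 0 -1 0 1; 0 0 0 0 -1 0 1; 0 0 0 0 -1 0 1; 0 0 0 0 -1 0 1; 0 0 0 0 -1 0 1")

```text
time_s: 4.6
eef_pos: [0.5091, -0.023, 0.3029]
eef_rot: [-0.707, 0.707, 0.005, -0.004]
wrist_force: [0.1, -0.8, 0.2]
opening: 0.998
```

apply_moves(plan="0 0 0 0 -1 0 1; 0 0 0 0 -1 0 1; 0 0 0 0 -1 0 1; 0 0 0 0 -1 0 1; 0 0 0 0 -1 0 1")

```text
time_s: 5.1
eef_pos: [0.5091, -0.023, 0.3029]
eef_rot: [-0.674, 0.674, 0.213, -0.213]
wrist_force: [0.1, 0.2, -0.0]
opening: 1.002
```

apply_moves(plan="0 0 0 0 -1 0 1; 0 0 0 0 -1 0 1; 0 0 0 0 -1 0 1; 0 0 0 0 -1 0 1; 0 0 0 0 -1 0 1")

```text
time_s: 5.6
eef_pos: [0.5091, -0.023, 0.3029]
eef_rot: [-0.581, 0.581, 0.403, -0.403]
wrist_force: [-0.0, 0.3, 0.3]
opening: 1.001
```

apply_moves(plan="0 0 0 0 -1 0 1; 0 0 0 0 -1 0 1; 0 0 0 0 -1 0 1; 0 0 0 0 -0.575 0 1; 0 0 0 0 0 0 1")

```text
time_s: 6.1
eef_pos: [0.5092, -0.0229, 0.3029]
eef_rot: [-0.483, 0.483, 0.516, -0.516]
wrist_force: [0.1, -0.2, 0.8]
opening: 1.001
```

```bash
cat > go.py <<'E'
from h import *
import sys
def go(x,y,z,yaw):
    p,M,o=pose(); print("p",p,"xyaw",np.degrees(np.arctan2(M[1,0],M[0,0])),"q",np.array(o['q']),"t",o['time_s'])
    d=M.T@(np.array([x,y,z])-p); print("tool shift m",d,"shares",d/.05)
    th=np.radians(yaw); X=np.array([np.cos(th),np.sin(th),0]);Y=np.array([0,0,-1.]);Z=np.cross(X,Y)
    T=np.stack([X,Y,Z],1); r=R.from_matrix(M.T@T).as_rotvec(); print("turn shares",r/.12)
    print("F",np.array(o['wrist_force']),"T",np.array(o['torque']))
if __name__=="__main__": go(*map(float,sys.argv[1:]))
E
python3 go.py .5487 .046 .22 93.8
```

```text
p [ 0.5092 -0.0229  0.3029] xyaw 93.79835190183815 q [-0.2781 -0.0364  1.6372 -0.0001  1.5404 -1.9152] t 6.1
tool shift m [ 0.0662  0.0829 -0.044 ] shares [ 1.3236  1.6571 -0.8791]
turn shares [ 0.0034 -0.0002 -0.0023]
F [ 0.1065 -0.2124  0.7794] T [ 0.0635 -0.0111 -0.0141]
```

apply_moves(plan="0.4 0.4 -0.25 0 0 0 1; 0.4 0.4 -0.25 0 0 0 1; 0.4 0.4 -0.25 0 0 0 1; 0.12 0.45 -0.13 0 0 0 1; 0 0 0 0 0 0 1")

```text
time_s: 6.6
eef_pos: [0.5471, 0.0471, 0.2168]
eef_rot: [0.485, -0.482, -0.515, 0.517]
wrist_force: [-0.8, 0.6, 0.6]
opening: 0.997
```

```bash
python3 - <<'E'
from h import *
import json
cal=ctrl.get_calibration("wrist")
im=ctrl.camera("wrist"); cv2.imwrite("pics/w3.png",im[:,:,::-1])
for X in [(.5487,.046,.156),(.5487,.046,.12)]: print(proj(cal,X))
json.dump({k:np.array(cal[k]).tolist() for k in cal},open("w3.json","w"))
E
python3 go.py .5487 .046 .134 93.8
```

```text
[316.8983 207.105 ]
[317.0888 196.0965]
p [0.5478 0.0463 0.2188] xyaw 93.75525857777653 q [-0.1314  0.1136  1.6498 -0.0002  1.3818 -1.7677] t 6.65
tool shift m [-0.0004  0.0848 -0.0011] shares [-0.0088  1.6955 -0.0226]
turn shares [-0.0296 -0.0065  0.004 ]
F [ 0.222  -0.0443 -0.8195] T [-0.0762 -0.0116 -0.0172]
```

View pics/w3.png

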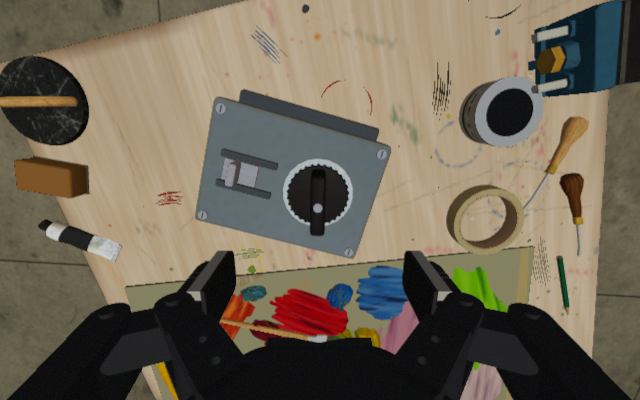

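The knob pin shows at (317,208), within 1 px of the prediction, and the bar is vertical in the image, so it is aligned with the jaws. Descending and gripping.

apply_moves(plan="0 0.35 -0.02 0 0 0 1; 0 0.4 0 0 0 0 1; 0 0.4 0 0 0 0 1; 0 0.35 0 0 0 0 1; 0 0.2 0 0 0 0 1")

```text
time_s: 7.15
eef_pos: [0.55, 0.0454, 0.1354]
eef_rot: [-0.484, 0.484, 0.516, -0.516]
wrist_force: [0.4, -0.5, 0.7]
opening: 1.0
```

apply_moves(plan="0 0 0 0 0 0 0.5; 0 0 0 0 0 0 0.3; 0 0 0 0 0 0 0.2; 0 0 0 0 0 0 0; 0 0 0 0 0 0 0")

```text
time_s: 7.65
eef_pos: [0.5505, 0.0462, 0.1358]
eef_rot: [-0.483, 0.484, 0.517, -0.516]
wrist_force: [-0.7, 0.2, -0.2]
opening: 0.147
```

apply_moves(plan="0 0 0 0 0 0 0; 0 0 0 0 0 0 0; 0 0 0 0 0 0 0; 0 0 0 0 0 0 0; 0 0 0 0 0 0 0")

```text
time_s: 8.15
eef_pos: [0.5501, 0.0462, 0.135]
eef_rot: [0.483, -0.483, -0.516, 0.516]
wrist_force: [-0.3, -0.3, -0.3]
opening: 0.003
```

```bash
python3 go.py .5487 .046 .134 93.8; python3 - <<'E'
from h import *
im=ctrl.camera("wrist"); cv2.imwrite("pics/w4.png",im[:,:,::-1])
E
```

```text
p [0.5501 0.0462 0.135 ] xyaw 93.79378676966098 q [-0.1312  0.2005  1.7278  0.      1.2133 -1.7683] t 8.15
tool shift m [-0.0001  0.001   0.0014] shares [-0.0025  0.0209  0.0273]
turn shares [-0.001  -0.0009  0.0003]
F [-0.3284 -0.3435 -0.3047] T [-0.0222 -0.0332  0.0262]
```

View pics/w4.png

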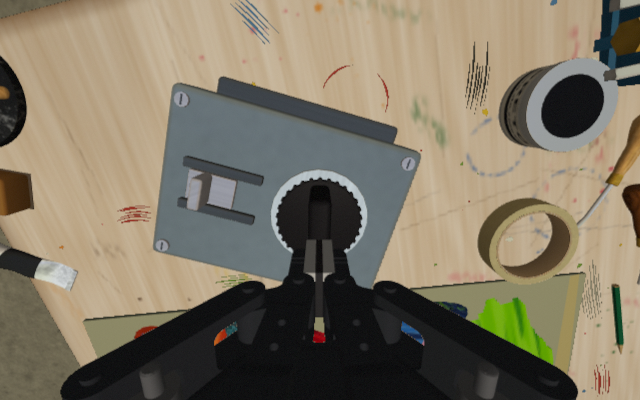

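```bash
python3 - <<'E'
from h import *
cal=ctrl.get_calibration("wrist"); p,M,o=pose()
for n,X in [("tcp",p),("tip",p+[0,0,-.011]),("grasp",p+[0,0,.008]),("pin",(.5487,.046,.156)),("discC",(.5487,.046,.116)),("bar far end",(.5487-.027,.046-.002,.156)),("near end",(.5487+.027,.046+.002,.156))]: print(n,proj(cal,X))
im=cv2.imread("pics/w4.png")[160:360,230:410]; im=cv2.convertScaleAbs(im,alpha=2.2,beta=10)
cv2.imwrite("pics/w4z.png",cv2.resize(im,(540,600),interpolation=cv2.INTER_CUBIC))
E
```

```text
tcp [318.2728 232.8004]
tip [318.3014 226.5446]
grasp [318.2498 237.8159]
pin [317.9717 244.7389]
discC [318.1288 220.5605]
bar far end [317.5844 199.8435]
near end [318.3241 285.5879]
```

View pics/w4z.png

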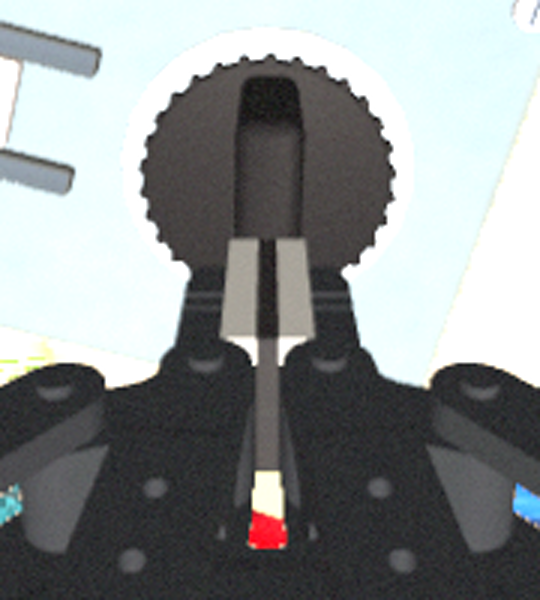

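The opening reads about 0, and the pads at (307–333, 240–273) seem to lie over the bar. I'll check from the other cameras.

```bash
python3 - <<'E'
from h import *
p,M,o=pose()
out=[]
for c,(w,h) in {"side":(100,100),"scene":(100,100)}.items():
    cal=ctrl.get_calibration(c); im=ctrl.camera(c)[:,:,::-1]
    u=proj(cal,p); print(c,u,proj(cal,p+[0,0,-.011]),proj(cal,(.5487,.046,.156)))
    x,y=int(u[0])-50,int(u[1])-60
    out.append(cv2.resize(im[y:y+100,x:x+100],(400,400),interpolation=cv2.INTER_CUBIC)); print(x,y)
cv2.imwrite("pics/s5.png",cv2.convertScaleAbs(np.hstack(out),alpha=1.6))
print(ctrl.get_obs()['opening'],ctrl.get_obs()['torque'])
E
```

```text
side [323.3266 178.0139] [323.2655 181.2564] [322.942  171.8039]
273 118
scene [303.6965 197.5199] [303.9562 201.2408] [303.5946 190.551 ]
253 137
0.0015745072265864737 [ 0.02   -0.0061 -0.0137]
```

View pics/s5.png

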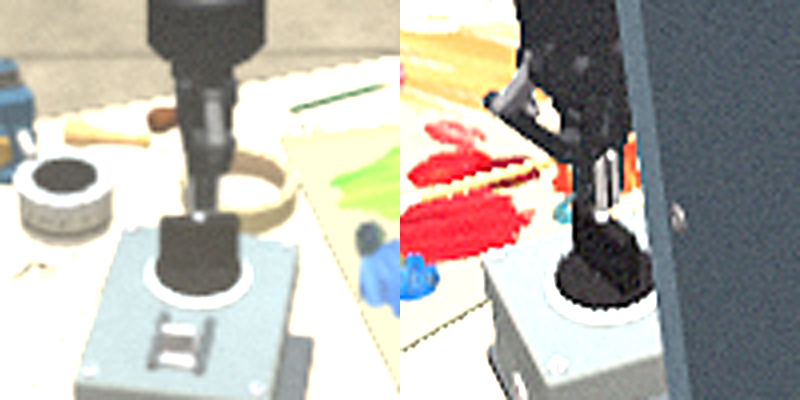

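Side and scene views put the visible fingertips at about z≈0.156, resting just above the bar, although the reported TCP implies 0.124. The open-finger geometry in w1 also gives tips about 30 mm further back than stated. I'll open the gripper and go down gradually, watching force.

apply_moves(plan="0 0 0 0 0 0 0.5; 0 0 0 0 0 0 0.5; 0 0 0 0 0 0 0.5; 0 0 0 0 0 0 0.5; 0 0 0 0 0 0 0.5")

```text
time_s: 8.8
eef_pos: [0.5501, 0.0462, 0.1351]
eef_rot: [-0.483, 0.483, 0.516, -0.516]
wrist_force: [-0.0, -0.5, 0.1]
opening: 0.5
```

```bash
cat > look.py <<'E'
from h import *
import sys
n=sys.argv[1]
p,M,o=pose(); out=[]
print(p,o['opening'],np.array(o['wrist_force']),np.array(o['torque']))
cal=ctrl.get_calibration("wrist");im=ctrl.camera("wrist")[:,:,::-1]
out.append(cv2.resize(im[150:330,230:410],(400,400),interpolation=cv2.INTER_CUBIC))
cal=ctrl.get_calibration("side"); im=ctrl.camera("side")[:,:,::-1]
u=proj(cal,p); x,y=int(u[0])-50,int(u[1])-60
out.append(cv2.resize(im[y:y+100,x:x+100],(400,400),interpolation=cv2.INTER_CUBIC))
cv2.imwrite(f"pics/{n}.png",cv2.convertScaleAbs(np.hstack(out),alpha=1.8))
E
python3 look.py l6
```

```text
[0.5501 0.0462 0.1351] 0.5002568262862396 [-0.0499 -0.5109  0.1386] [-0.0565  0.0234  0.01  ]
```

View pics/l6.png

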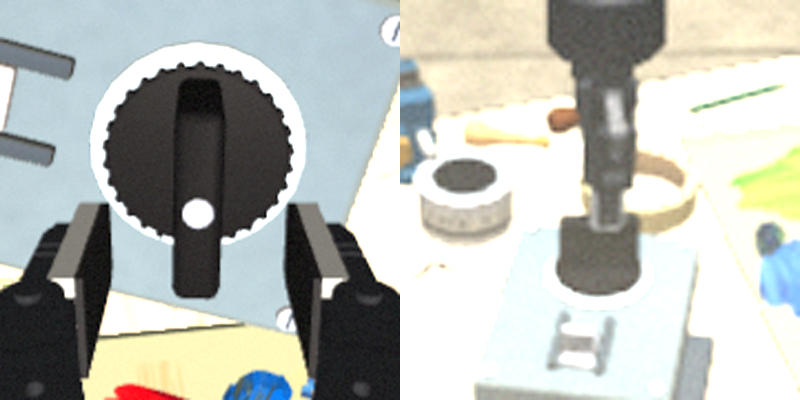

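Pin at zoom (198,213) lies clearly between the open pads, and the pad tips are level with or above the bar top. Going down 15 mm.

apply_moves(plan="0 0.06 0.02 0 0 0 0.5; 0 0.06 0.01 0 0 0 0.5; 0 0.06 0 0 0 0 0.5; 0 0.06 0 0 0 0 0.5; 0 0.06 0 0 0 0 0.5")

```text
time_s: 9.4
eef_pos: [0.5485, 0.0461, 0.1197]
eef_rot: [0.483, -0.483, -0.516, 0.516]
wrist_force: [0.0, 0.2, 0.1]
opening: 0.5
```

```bash
python3 look.py l7
```

```text
[0.5485 0.0461 0.1197] 0.499956030783575 [0.0297 0.1681 0.1218] [ 0.045  -0.0022 -0.0131]
```

View pics/l7.png

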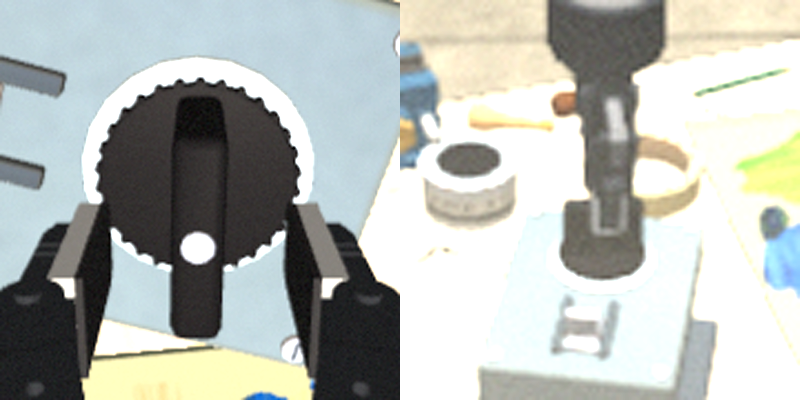

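apply_moves(plan="0 0.05 0 0 0 0 0.5; 0 0.05 0 0 0 0 0.5; 0 0.05 0 0 0 0 0.5; 0 0.05 0 0 0 0 0.5; 0 0.04 0 0 0 0 0.5")

```text
time_s: 10.0
eef_pos: [0.5485, 0.0461, 0.1078]
eef_rot: [0.483, -0.483, -0.516, 0.516]
wrist_force: [-0.0, 0.8, -0.3]
opening: 0.501
```

```bash
python3 look.py l8
```

```text
[0.5485 0.0461 0.1078] 0.5011398113368345 [-0.0049  0.7648 -0.3206] [ 0.0167  0.0065 -0.001 ]
```

View pics/l8.png

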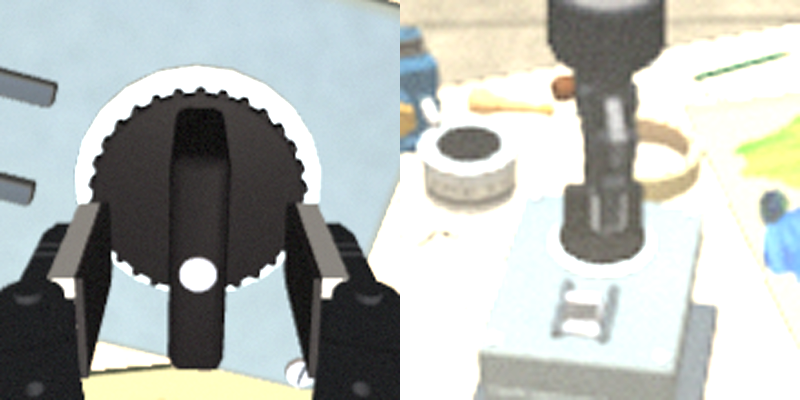

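No contact, though the nominal tips would already be inside the disc. So the fingers really are about 30 mm shorter than stated (true tips ≈ 0.13). Gripping.

apply_moves(plan="0 0 0 0 0 0 0.3; 0 0 0 0 0 0 0.2; 0 0 0 0 0 0 0.1; 0 0 0 0 0 0 0; 0 0 0 0 0 0 0")

```text
time_s: 10.6
eef_pos: [0.5487, 0.0461, 0.1084]
eef_rot: [-0.483, 0.483, 0.516, -0.516]
wrist_force: [-1.0, -0.2, 3.4]
opening: 0.137
```

```bash
python3 look.py l9
```

```text
[0.5487 0.0461 0.1084] 0.136975156013316 [-0.9806 -0.1743  3.431 ] [ 0.0292  0.1146 -0.0124]
```

View pics/l9.png

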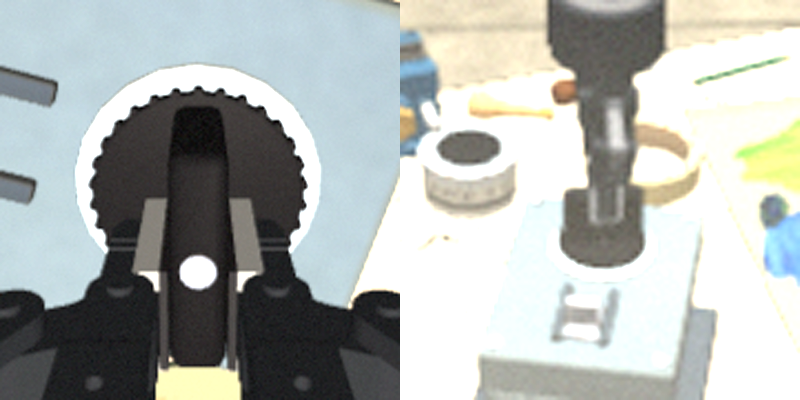

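Grip is on the bar (opening 0.137, with the pads either side of the pin). Now turning clockwise in small steps and reading the moment after each one.

```bash
cat > tq.py <<'E'
from h import *
p,M,o=pose()
s="t %.2f yaw %.2f p %s op %.3f F %s T %s q6 %.2f"%(o['time_s'],np.degrees(np.arctan2(M[1,0],M[0,0])),p,o['opening'],np.array(o['wrist_force']).round(1),np.array(o['torque']).round(3),o['q'][5])
print(s); open("tq.log","a").write(s+"\n")
E
python3 tq.py
```

```text
t 10.70 yaw 93.79 p [0.5488 0.0461 0.1084] op 0.132 F [-0.7  0.5  3. ] T [0.063 0.162 0.002] q6 -1.77
```

apply_moves(plan="0 0 0 0 0.11 0 0; 0 0 0 0 0.11 0 0; 0 0 0 0 0.11 0 0; 0 0 0 0 0 0 0; 0 0 0 0 0 0 0")

```text
time_s: 11.2
eef_pos: [0.5488, 0.0461, 0.1083]
eef_rot: [-0.493, 0.493, 0.507, -0.507]
wrist_force: [-1.8, 0.3, 5.3]
opening: 0.133
```

```bash
python3 tq.py
```

```text
t 11.20 yaw 91.53 p [0.5488 0.0461 0.1083] op 0.133 F [-1.8  0.3  5.3] T [ 0.036  0.209 -0.036] q6 -1.73
```

apply_moves(plan="0 0 0 0 0.11 0 0; 0 0 0 0 0.11 0 0; 0 0 0 0 0.11 0 0; 0 0 0 0 0 0 0; 0 0 0 0 0 0 0")

```text
time_s: 11.7
eef_pos: [0.5488, 0.0461, 0.1083]
eef_rot: [-0.503, 0.503, 0.497, -0.497]
wrist_force: [-1.0, 0.5, 5.6]
opening: 0.139
```

```bash
python3 tq.py
```

```text
t 11.70 yaw 89.26 p [0.5488 0.0461 0.1083] op 0.139 F [-1.   0.5  5.6] T [ 0.059  0.279 -0.031] q6 -1.69
```

apply_moves(plan="0 0 0 0 0.11 0 0; 0 0 0 0 0.11 0 0; 0 0 0 0 0.11 0 0; 0 0 0 0 0 0 0; 0 0 0 0 0 0 0")

```text
time_s: 12.2
eef_pos: [0.5488, 0.046, 0.1083]
eef_rot: [-0.513, 0.513, 0.487, -0.487]
wrist_force: [-0.2, -0.6, 5.1]
opening: 0.132
```

```bash
python3 tq.py
```

```text
t 12.20 yaw 86.99 p [0.5488 0.046  0.1083] op 0.132 F [-0.2 -0.6  5.1] T [-0.018  0.26   0.015] q6 -1.65
```

apply_moves(plan="0 0 0 0 0.11 0 0; 0 0 0 0 0.11 0 0; 0 0 0 0 0.11 0 0; 0 0 0 0 0 0 0; 0 0 0 0 0 0 0")

```text
time_s: 12.7
eef_pos: [0.5488, 0.046, 0.1083]
eef_rot: [-0.522, 0.523, 0.476, -0.476]
wrist_force: [-1.6, 0.1, 5.0]
opening: 0.133
```

```bash
python3 tq.py
```

```text
t 12.70 yaw 84.72 p [0.5488 0.046  0.1083] op 0.133 F [-1.6  0.1  5. ] T [ 0.006  0.213 -0.044] q6 -1.61
```

apply_moves(plan="0 0 0 0 0.11 0 0; 0 0 0 0 0.11 0 0; 0 0 0 0 0.11 0 0; 0 0 0 0 0 0 0; 0 0 0 0 0 0 0")

```text
time_s: 13.2
eef_pos: [0.5488, 0.046, 0.1083]
eef_rot: [-0.532, 0.532, 0.466, -0.466]
wrist_force: [-1.6, -0.8, 4.7]
opening: 0.135
```

```bash
python3 tq.py
```

```text
t 13.20 yaw 82.45 p [0.5488 0.046  0.1083] op 0.135 F [-1.6 -0.8  4.7] T [-0.064  0.224 -0.037] q6 -1.57
```

apply_moves(plan="0 0 0 0 0.11 0 0; 0 0 0 0 0.11 0 0; 0 0 0 0 0.11 0 0; 0 0 0 0 0 0 0; 0 0 0 0 0 0 0")

```text
time_s: 13.7
eef_pos: [0.5488, 0.046, 0.1083]
eef_rot: [-0.541, 0.541, 0.455, -0.455]
wrist_force: [-1.6, -0.1, 4.7]
opening: 0.139
```

```bash
python3 tq.py
```

```text
t 13.70 yaw 80.18 p [0.5488 0.046  0.1083] op 0.139 F [-1.6 -0.1  4.7] T [-0.054  0.277 -0.006] q6 -1.53
```

apply_moves(plan="0 0 0 0 0.11 0 0; 0 0 0 0 0.11 0 0; 0 0 0 0 0.11 0 0; 0 0 0 0 0 0 0; 0 0 0 0 0 0 0")

```text
time_s: 14.2
eef_pos: [0.5487, 0.046, 0.1083]
eef_rot: [-0.55, 0.55, 0.445, -0.445]
wrist_force: [-2.4, -1.4, 5.0]
opening: 0.135
```

```bash
python3 tq.py
```

```text
t 14.20 yaw 77.91 p [0.5487 0.046  0.1083] op 0.135 F [-2.4 -1.4  5. ] T [-0.044  0.233  0.   ] q6 -1.49
```

apply_moves(plan="0 0 0 0 0.11 0 0; 0 0 0 0 0.11 0 0; 0 0 0 0 0.11 0 0; 0 0 0 0 0 0 0; 0 0 0 0 0 0 0")

```text
time_s: 14.7
eef_pos: [0.5487, 0.046, 0.1083]
eef_rot: [-0.558, 0.559, 0.434, -0.434]
wrist_force: [-1.0, -0.2, 5.5]
opening: 0.135
```

```bash
python3 tq.py
```

```text
t 14.70 yaw 75.64 p [0.5487 0.046  0.1083] op 0.135 F [-1.  -0.2  5.5] T [-0.027  0.242 -0.014] q6 -1.45
```

apply_moves(plan="0 0 0 0 0.11 0 0; 0 0 0 0 0.11 0 0; 0 0 0 0 0.11 0 0; 0 0 0 0 0 0 0; 0 0 0 0 0 0 0")

```text
time_s: 15.2
eef_pos: [0.5488, 0.0459, 0.1084]
eef_rot: [-0.567, 0.567, 0.422, -0.422]
wrist_force: [-1.7, -0.4, 5.7]
opening: 0.134
```

```bash
python3 tq.py; python3 look.py l10
```

```text
t 15.20 yaw 73.37 p [0.5488 0.0459 0.1084] op 0.134 F [-1.7 -0.4  5.7] T [-0.067  0.285 -0.016] q6 -1.41
[0.5488 0.0459 0.1084] 0.1337569248621208 [-1.711  -0.4123  5.6796] [-0.0674  0.2849 -0.0161]
```

View pics/l10.png

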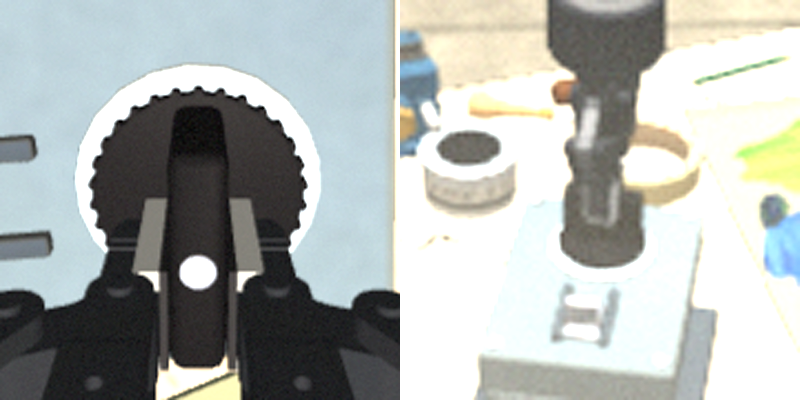

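The knob turns with the gripper and is still in free play. Continuing.

apply_moves(plan="0 0 0 0 0.11 0 0; 0 0 0 0 0.11 0 0; 0 0 0 0 0.11 0 0; 0 0 0 0 0 0 0; 0 0 0 0 0 0 0")

```text
time_s: 15.8
eef_pos: [0.5488, 0.046, 0.1084]
eef_rot: [-0.575, 0.575, 0.411, -0.411]
wrist_force: [-1.3, -0.4, 4.6]
opening: 0.135
```

```bash
python3 tq.py
```

```text
t 15.80 yaw 71.14 p [0.5488 0.046  0.1084] op 0.135 F [-1.3 -0.4  4.6] T [-0.061  0.233  0.266] q6 -1.37
```

apply_moves(plan="0 0 0 0 0.11 0 0; 0 0 0 0 0.11 0 0; 0 0 0 0 0.11 0 0; 0 0 0 0 0 0 0; 0 0 0 0 0 0 0")

```text
time_s: 16.3
eef_pos: [0.5487, 0.0459, 0.1083]
eef_rot: [-0.583, 0.583, 0.4, -0.4]
wrist_force: [-1.1, -0.1, 6.1]
opening: 0.137
```

```bash
python3 tq.py
```

```text
t 16.30 yaw 68.85 p [0.5487 0.0459 0.1083] op 0.137 F [-1.1 -0.1  6.1] T [-0.102  0.32   0.127] q6 -1.33
```

apply_moves(plan="0 0 0 0 0.11 0 0; 0 0 0 0 0.11 0 0; 0 0 0 0 0.11 0 0; 0 0 0 0 0 0 0; 0 0 0 0 0 0 0")

```text
time_s: 16.8
eef_pos: [0.5487, 0.0459, 0.1083]
eef_rot: [-0.591, 0.591, 0.388, -0.388]
wrist_force: [-1.6, -0.6, 5.4]
opening: 0.137
```

```bash
python3 tq.py
```

```text
t 16.80 yaw 66.57 p [0.5487 0.0459 0.1083] op 0.137 F [-1.6 -0.6  5.4] T [-0.056  0.276 -0.008] q6 -1.29
```

apply_moves(plan="0 0 0 0 0.11 0 0; 0 0 0 0 0.11 0 0; 0 0 0 0 0.11 0 0; 0 0 0 0 0 0 0; 0 0 0 0 0 0 0")

```text
time_s: 17.3
eef_pos: [0.5487, 0.0459, 0.1083]
eef_rot: [-0.598, 0.599, 0.376, -0.376]
wrist_force: [-1.4, -1.2, 5.5]
opening: 0.134
```

```bash
python3 tq.py
```

```text
t 17.30 yaw 64.30 p [0.5487 0.0459 0.1083] op 0.134 F [-1.4 -1.2  5.5] T [-0.141  0.321 -0.016] q6 -1.25
```

Click 1: the moment rose at yaw ≈72° and dropped by 66.6°.

apply_moves(plan="0 0 0 0 0.11 0 0; 0 0 0 0 0.11 0 0; 0 0 0 0 0.11 0 0; 0 0 0 0 0 0 0; 0 0 0 0 0 0 0")

```text
time_s: 17.8
eef_pos: [0.5487, 0.0458, 0.1084]
eef_rot: [-0.606, 0.606, 0.364, -0.364]
wrist_force: [-0.9, -1.1, 5.4]
opening: 0.134
```

```bash
python3 tq.py
```

```text
t 17.80 yaw 62.03 p [0.5487 0.0458 0.1084] op 0.134 F [-0.9 -1.1  5.4] T [-0.189  0.258 -0.046] q6 -1.21
```

apply_moves(plan="0 0 0 0 0.11 0 0; 0 0 0 0 0.11 0 0; 0 0 0 0 0.11 0 0; 0 0 0 0 0 0 0; 0 0 0 0 0 0 0")

```text
time_s: 18.3
eef_pos: [0.5487, 0.0458, 0.1084]
eef_rot: [-0.613, 0.613, 0.352, -0.352]
wrist_force: [-2.1, -0.4, 5.1]
opening: 0.137
```

```bash
python3 tq.py
```

```text
t 18.30 yaw 59.78 p [0.5487 0.0458 0.1084] op 0.137 F [-2.1 -0.4  5.1] T [-0.151  0.274  0.172] q6 -1.18
```

apply_moves(plan="0 0 0 0 0.11 0 0; 0 0 0 0 0.11 0 0; 0 0 0 0 0.11 0 0; 0 0 0 0 0 0 0; 0 0 0 0 0 0 0")

```text
time_s: 18.8
eef_pos: [0.5487, 0.0458, 0.1083]
eef_rot: [-0.62, 0.62, 0.34, -0.34]
wrist_force: [-1.7, -0.8, 5.0]
opening: 0.138
```

```bash
python3 tq.py
```

```text
t 18.80 yaw 57.52 p [0.5487 0.0458 0.1083] op 0.138 F [-1.7 -0.8  5. ] T [-0.117  0.266  0.194] q6 -1.14
```

apply_moves(plan="0 0 0 0 0.11 0 0; 0 0 0 0 0.11 0 0; 0 0 0 0 0.11 0 0; 0 0 0 0 0 0 0; 0 0 0 0 0 0 0")

```text
time_s: 19.3
eef_pos: [0.5487, 0.0458, 0.1084]
eef_rot: [-0.626, 0.627, 0.328, -0.328]
wrist_force: [-1.3, -1.5, 5.9]
opening: 0.132
```

```bash
python3 tq.py
```

```text
t 19.30 yaw 55.22 p [0.5487 0.0458 0.1084] op 0.132 F [-1.3 -1.5  5.9] T [-0.239  0.299  0.03 ] q6 -1.10
```

Click 2: load from ≈60°, dropping at ≈55°. The third should load at ≈48° and drop at ≈43°.

apply_moves(plan="0 0 0 0 0.11 0 0; 0 0 0 0 0.11 0 0; 0 0 0 0 0.11 0 0; 0 0 0 0 0 0 0; 0 0 0 0 0 0 0")

```text
time_s: 19.8
eef_pos: [0.5487, 0.0458, 0.1083]
eef_rot: [-0.633, 0.633, 0.315, -0.315]
wrist_force: [-2.6, -0.8, 5.9]
opening: 0.138
```

```bash
python3 tq.py
```

```text
t 19.80 yaw 52.95 p [0.5487 0.0458 0.1083] op 0.138 F [-2.6 -0.8  5.9] T [-0.152  0.382 -0.044] q6 -1.06
```

apply_moves(plan="0 0 0 0 0.11 0 0; 0 0 0 0 0.11 0 0; 0 0 0 0 0.11 0 0; 0 0 0 0 0 0 0; 0 0 0 0 0 0 0")

```text
time_s: 20.3
eef_pos: [0.5486, 0.0457, 0.1083]
eef_rot: [-0.639, 0.639, 0.303, -0.303]
wrist_force: [-0.6, -1.1, 5.5]
opening: 0.139
```

```bash
python3 tq.py
```

```text
t 20.30 yaw 50.68 p [0.5486 0.0457 0.1083] op 0.139 F [-0.6 -1.1  5.5] T [-0.212  0.331  0.014] q6 -1.02
```

apply_moves(plan="0 0 0 0 0.11 0 0; 0 0 0 0 0.11 0 0; 0 0 0 0 0.11 0 0; 0 0 0 0 0 0 0; 0 0 0 0 0 0 0")

```text
time_s: 20.8
eef_pos: [0.5486, 0.0458, 0.1083]
eef_rot: [-0.645, 0.645, 0.29, -0.29]
wrist_force: [-1.3, -0.9, 5.2]
opening: 0.135
```

```bash
python3 tq.py
```

```text
t 20.80 yaw 48.42 p [0.5486 0.0458 0.1083] op 0.135 F [-1.3 -0.9  5.2] T [-0.2    0.367 -0.01 ] q6 -0.98
```

apply_moves(plan="0 0 0 0 0.07 0 0; 0 0 0 0 0.07 0 0; 0 0 0 0 0.06 0 0; 0 0 0 0 0 0 0; 0 0 0 0 0 0 0")

```text
time_s: 21.3
eef_pos: [0.5486, 0.0458, 0.1083]
eef_rot: [-0.648, 0.649, 0.282, -0.282]
wrist_force: [-1.2, -1.1, 5.1]
opening: 0.137
```

```bash
python3 tq.py
```

```text
t 21.30 yaw 47.08 p [0.5486 0.0458 0.1083] op 0.137 F [-1.2 -1.1  5.1] T [-0.238  0.357  0.295] q6 -0.95
```

Third load is on (0.295 at 47.1°). I'll go through its drop in small steps.

apply_moves(plan="0 0 0 0 0.1 0 0; 0 0 0 0 0.1 0 0; 0 0 0 0 0.1 0 0; 0 0 0 0 0 0 0; 0 0 0 0 0 0 0")

```text
time_s: 21.8
eef_pos: [0.5486, 0.0457, 0.1083]
eef_rot: [-0.653, 0.654, 0.27, -0.271]
wrist_force: [-1.4, -1.1, 5.4]
opening: 0.139
```

```bash
python3 tq.py
```

```text
t 21.80 yaw 45.00 p [0.5486 0.0457 0.1083] op 0.139 F [-1.4 -1.1  5.4] T [-0.236  0.344  0.081] q6 -0.92
```

apply_moves(plan="0 0 0 0 0.06 0 0; 0 0 0 0 0.06 0 0; 0 0 0 0 0.06 0 0; 0 0 0 0 0 0 0; 0 0 0 0 0 0 0")

```text
time_s: 22.3
eef_pos: [0.5486, 0.0457, 0.1083]
eef_rot: [-0.656, 0.656, 0.263, -0.264]
wrist_force: [-1.8, -1.4, 5.6]
opening: 0.134
```

```bash
python3 tq.py
```

```text
t 22.30 yaw 43.75 p [0.5486 0.0457 0.1083] op 0.134 F [-1.8 -1.4  5.6] T [-0.201  0.42   0.026] q6 -0.90
```

apply_moves(plan="0 0 0 0 0.06 0 0; 0 0 0 0 0.06 0 0; 0 0 0 0 0.06 0 0; 0 0 0 0 0 0 0; 0 0 0 0 0 0 0")

```text
time_s: 22.8
eef_pos: [0.5486, 0.0457, 0.1083]
eef_rot: [-0.659, 0.659, 0.256, -0.256]
wrist_force: [-1.6, -1.7, 5.2]
opening: 0.139
```

```bash
python3 tq.py
```

```text
t 22.80 yaw 42.50 p [0.5486 0.0457 0.1083] op 0.139 F [-1.6 -1.7  5.2] T [-0.211  0.382 -0.023] q6 -0.87
```

The start estimates put the third drop at 41.8–42.4° and the next load at ≈36°. I'll go to ≈39.5° to be safely past the drop and clear of click four.

apply_moves(plan="0 0 0 0 0.15 0 0; 0 0 0 0 0.15 0 0; 0 0 0 0 0.14 0 0; 0 0 0 0 0 0 0; 0 0 0 0 0 0 0")

```text
time_s: 23.3
eef_pos: [0.5486, 0.0457, 0.1083]
eef_rot: [-0.665, 0.666, 0.239, -0.239]
wrist_force: [-1.8, -1.8, 6.4]
opening: 0.135
```

```bash
python3 tq.py
```

```text
t 23.30 yaw 39.48 p [0.5486 0.0457 0.1083] op 0.135 F [-1.8 -1.8  6.4] T [-0.234  0.411  0.024] q6 -0.82
```

apply_moves(plan="0 0 0 0 0 0 0.4; 0 0 0 0 0 0 0.4; 0 0 0 0 0 0 0.4; 0 -0.1 0 0 0 0 0.4; 0 -0.2 0 0 0 0 0.4")

```text
time_s: 23.8
eef_pos: [0.5478, 0.0463, 0.1227]
eef_rot: [0.666, -0.665, -0.238, 0.239]
wrist_force: [0.6, 0.2, -0.5]
opening: 0.398
```

apply_moves(plan="0 -0.4 0 0 0 0 0.4; 0 -0.4 0 0 0 0 0.3; 0 -0.4 0 0 0.5 0 0.2; 0 -0.3 0 0 0.9 0 0; 0 0 0 0 0.9 0 0")

```text
time_s: 24.3
eef_pos: [0.5506, 0.0459, 0.2021]
eef_rot: [-0.692, 0.693, 0.146, -0.141]
wrist_force: [0.4, -0.2, 0.3]
opening: 0.003
```

apply_moves(plan="0 0 0 0 0.9 0 0; 0 0 0 0 0.9 0 0; 0 0 0 0 0.9 0 0; 0 0 0 0 0.9 0 0; 0 0 0 0 0.5 0 0")

```text
time_s: 24.8
eef_pos: [0.5489, 0.0461, 0.1991]
eef_rot: [-0.706, 0.707, -0.029, 0.03]
wrist_force: [-0.5, -0.9, 1.4]
opening: 0.0
```

```bash
python3 tq.py;  python3 go.py .5264 -.0639 .15 -11.66
```

```text
t 24.80 yaw -4.74 p [0.5489 0.0461 0.1991] op 0.000 F [-0.5 -0.9  1.4] T [ 0.06   0.047 -0.042] q6 -0.05
p [0.5489 0.0461 0.1991] xyaw -4.742819018455005 q [-0.1317  0.1292  1.6729  0.      1.3383 -0.049 ] t 24.8
tool shift m [-0.0134  0.0491 -0.1115] shares [-0.2671  0.9826 -2.2299]
turn shares [-0.0004  1.0061  0.0095]
F [-0.5087 -0.8934  1.3995] T [ 0.0596  0.0474 -0.0421]
```

apply_moves(plan="0 0 0 0 0.6 0 0; 0 0 -0.2 0 0.4 0 0; 0 0 -0.5 0 0 0 0; 0 0 -0.5 0 0 0 0; 0 0.1 -0.5 0 0 0 0")

```text
time_s: 25.3
eef_pos: [0.5326, -0.0388, 0.1944]
eef_rot: [-0.703, 0.704, -0.069, 0.071]
wrist_force: [-0.7, -0.4, -0.3]
opening: -0.001
```

apply_moves(plan="0 0.2 -0.35 0 0 0 0; 0 0.3 -0.2 0 0 0 0; 0 0.3 0 0 0 0 0; 0 0 0 0 0 0 0; 0 0 0 0 0 0 0")

```text
time_s: 25.8
eef_pos: [0.5268, -0.0646, 0.1536]
eef_rot: [-0.704, 0.704, -0.07, 0.07]
wrist_force: [-0.5, 0.3, -0.7]
opening: -0.004
```

```bash
python3 go.py .5264 -.0639 .115 -11.66; python3 - <<'E'
from h import *
import json
cal=ctrl.get_calibration("wrist");im=ctrl.camera("wrist"); cv2.imwrite("pics/w11.png",im[:,:,::-1])
json.dump({k:np.array(cal[k]).tolist() for k in cal},open("w11.json","w"))
print(ctrl.recognise("wrist","bolt_face")[:1])
c=np.array([.5420,.0164]);th=np.radians(-11.66);ux=np.array([np.cos(th),np.sin(th)]);uy=np.array([-np.sin(th),np.cos(th)])
for q in [(-.01,-.059),(.012,-.059),(-.01,-.051),(.012,-.051)]: print(proj(cal,[*(c+q[0]*ux+q[1]*uy),.128]))
E
```

```text
p [ 0.5268 -0.0646  0.1536] xyaw -11.41668281971729 q [-0.3458  0.1325  1.766  -0.      1.243  -0.1465] t 25.8
tool shift m [-0.0005  0.0386  0.0006] shares [-0.0109  0.7722  0.0122]
turn shares [0.0004 0.0354 0.0005]
F [-0.5248  0.3404 -0.676 ] T [ 0.0114 -0.0039  0.022 ]
[{'point': [0.5319, -0.0327, 0.1071], 'score': 0.77}]
[301.8502 189.7554]
[332.6533 189.8942]
[301.7119 178.7631]
[332.867  178.9059]
```

View pics/w11.png

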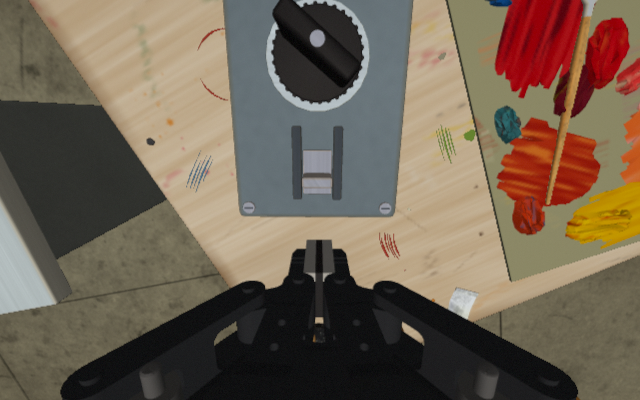

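The tab shows at (302–333, 178–192), matching the prediction (179–190), and the fingertips at (306–333, 240) are in line with it. Descending behind the tab.

apply_moves(plan="0 0.3 0 0 0.03 0 0; 0 0.4 0 0 0 0 0; 0 0.3 0 0 0 0 0; 0 0.1 0 0 0 0 0; 0 0 0 0 0 0 0")

```text
time_s: 26.4
eef_pos: [0.5268, -0.064, 0.0982]
eef_rot: [0.704, -0.703, 0.071, -0.071]
wrist_force: [-0.1, -0.4, -0.4]
opening: -0.002
```

apply_moves(plan="0 0.05 0 0 0 0 0; 0 0.05 0 0 0 0 0; 0 0.05 0 0 0 0 0; 0 0.05 0 0 0 0 0; 0 0 0 0 0 0 0")

```text
time_s: 26.9
eef_pos: [0.5266, -0.0642, 0.0878]
eef_rot: [0.704, -0.703, 0.072, -0.071]
wrist_force: [-0.0, 0.1, 0.1]
opening: 0.002
```

```bash
python3 go.py .5264 -.0639 .086 -11.66; python3 - <<'E'
from h import *
out=[]
im=ctrl.camera("wrist")[:,:,::-1]; out.append(cv2.resize(im[120:300,230:410],(400,400),interpolation=cv2.INTER_CUBIC))
im=ctrl.camera("side")[:,:,::-1]; out.append(cv2.resize(im[150:250,270:370],(400,400),interpolation=cv2.INTER_CUBIC))
cv2.imwrite("pics/l12.png",cv2.convertScaleAbs(np.hstack(out),alpha=1.5))
E
```

```text
p [ 0.5266 -0.0642  0.0878] xyaw -11.607571776407108 q [-0.3452  0.2184  1.8143 -0.      1.1095 -0.1426] t 26.9
tool shift m [-0.0002  0.0018  0.0002] shares [-0.0042  0.0355  0.0045]
turn shares [-0.0007  0.0076 -0.0049]
F [-0.0492  0.1139  0.0518] T [ 0.0297 -0.0015  0.0114]
```

View pics/l12.png

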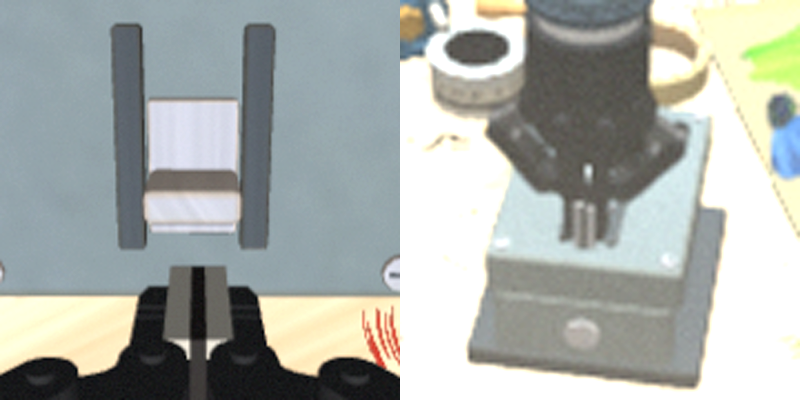

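apply_moves(plan="0 0 0.04 0 0 0 0; 0 0 0.04 0 0 0 0; 0 0 0.04 0 0 0 0; 0 0 0.04 0 0 0 0; 0 0 0 0 0 0 0")

```text
time_s: 27.5
eef_pos: [0.5285, -0.0561, 0.0881]
eef_rot: [0.704, -0.703, 0.071, -0.071]
wrist_force: [-0.6, -0.6, -0.0]
opening: 0.0
```

```bash
cat > pu.py <<'E'
from h import *
p,M,o=pose(); c=np.array([.5420,.0164]);th=np.radians(-11.66);ux=np.array([np.cos(th),np.sin(th)]);uy=np.array([-np.sin(th),np.cos(th)])
F=np.array(o['wrist_force']); d=p[:2]-c
print("t %.2f press xy mm %.2f %.2f z %.4f  Fpush %.2f Fx %.2f Fz %.2f T %s"%(o['time_s'],d@ux*1e3,d@uy*1e3,p[2],-F[:2]@uy,F[:2]@ux,F[2],np.array(o['torque']).round(3)))
E
python3 pu.py
```

```text
t 27.50 press xy mm 1.42 -73.72 z 0.0881  Fpush 0.73 Fx -0.43 Fz -0.01 T [0.    0.006 0.077]
```

apply_moves(plan="0 0 0.01 0 0 0 0; 0 0 0.01 0 0 0 0; 0 0 0.01 0 0 0 0; 0 0 0.01 0 0 0 0; 0 0 0 0 0 0 0")

```text
time_s: 28.0
eef_pos: [0.5289, -0.0544, 0.0881]
eef_rot: [0.703, -0.703, 0.072, -0.072]
wrist_force: [0.3, -0.5, -0.9]
opening: 0.0
```

```bash
python3 pu.py
```

```text
t 28.00 press xy mm 1.44 -72.04 z 0.0881  Fpush 0.40 Fx 0.41 Fz -0.88 T [ 0.091 -0.032 -0.044]
```

apply_moves(plan="0 0 0.01 0 0 0 0; 0 0 0.01 0 0 0 0; 0 0 0.01 0 0 0 0; 0 0 0.01 0 0 0 0; 0 0 0 0 0 0 0")

```text
time_s: 28.5
eef_pos: [0.5292, -0.0524, 0.0881]
eef_rot: [0.703, -0.703, 0.071, -0.071]
wrist_force: [0.4, 0.1, -0.6]
opening: -0.0
```

```bash
python3 pu.py;  python3 - <<'E'
from h import *
im=ctrl.camera("wrist")[:,:,::-1]; cv2.imwrite("pics/l13.png",cv2.convertScaleAbs(cv2.resize(im[120:300,230:410],(540,540),interpolation=cv2.INTER_CUBIC),alpha=1.5))
E
```

```text
t 28.50 press xy mm 1.42 -69.96 z 0.0881  Fpush -0.14 Fx 0.39 Fz -0.60 T [-0.044  0.016  0.014]
```

View pics/l13.png

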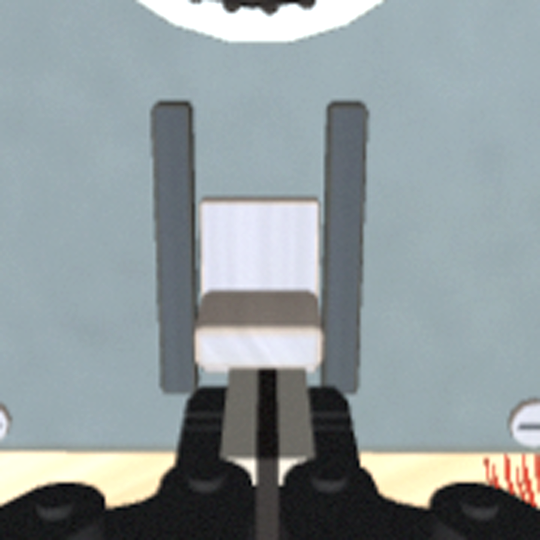

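The tab's rear edge at (260,368) occludes the pad tips, so the tips are below the tab top and about to touch. Pushing gently.

apply_moves(plan="0 0 0.006 0 0 0 0; 0 0 0.006 0 0 0 0; 0 0 0.006 0 0 0 0; 0 0 0.006 0 0 0 0; 0 0 0.006 0 0 0 0")

```text
time_s: 29.05
eef_pos: [0.5295, -0.0515, 0.0881]
eef_rot: [-0.703, 0.704, -0.072, 0.071]
wrist_force: [-0.5, -2.4, -0.3]
opening: 0.002
```

```bash
python3 pu.py
```

```text
t 29.05 press xy mm 1.44 -69.05 z 0.0881  Fpush 2.48 Fx -0.03 Fz -0.32 T [-0.563  0.212  0.03 ]
```

apply_moves(plan="0 0 0.006 0 0 0 0; 0 0 0.006 0 0 0 0; 0 0 0.006 0 0 0 0; 0 0 0.006 0 0 0 0; 0 0 0.006 0 0 0 0")

```text
time_s: 29.55
eef_pos: [0.5299, -0.0496, 0.0881]
eef_rot: [-0.703, 0.704, -0.071, 0.072]
wrist_force: [-1.4, -2.3, -0.5]
opening: -0.004
```

```bash
python3 pu.py
```

```text
t 29.55 press xy mm 1.44 -67.06 z 0.0881  Fpush 2.56 Fx -0.88 Fz -0.48 T [-0.479  0.222 -0.062]
```

apply_moves(plan="0 0 0.006 0 0 0 0; 0 0 0.006 0 0 0 0; 0 0 0.006 0 0 0 0; 0 0 0.006 0 0 0 0; 0 0 0.006 0 0 0 0")

```text
time_s: 30.05
eef_pos: [0.5302, -0.0481, 0.0881]
eef_rot: [0.703, -0.703, 0.071, -0.072]
wrist_force: [-0.6, -3.5, -0.0]
opening: -0.001
```

```bash
python3 pu.py
```

```text
t 30.05 press xy mm 1.45 -65.54 z 0.0881  Fpush 3.55 Fx 0.15 Fz -0.02 T [-0.522  0.161 -0.009]
```

Contact at y≈-69.5 mm, sliding at about 3 N. The false stop would be at ≈-65.5. Going on in small steps.

apply_moves(plan="0 0 0.004 0 0 0 0; 0 0 0.004 0 0 0 0; 0 0 0.004 0 0 0 0; 0 0 0.004 0 0 0 0; 0 0 0.004 0 0 0 0")

```text
time_s: 30.55
eef_pos: [0.5304, -0.0471, 0.0881]
eef_rot: [-0.703, 0.703, -0.072, 0.072]
wrist_force: [-1.0, -3.0, -0.6]
opening: 0.001
```

```bash
python3 pu.py
```

```text
t 30.55 press xy mm 1.43 -64.54 z 0.0881  Fpush 3.12 Fx -0.38 Fz -0.64 T [-0.544  0.151 -0.014]
```

apply_moves(plan="0 0 0.004 0 0 0 0; 0 0 0.004 0 0 0 0; 0 0 0.004 0 0 0 0; 0 0 0.004 0 0 0 0; 0 0 0.004 0 0 0 0")

```text
time_s: 31.05
eef_pos: [0.5306, -0.0461, 0.0881]
eef_rot: [-0.703, 0.703, -0.071, 0.072]
wrist_force: [0.3, -3.2, 0.4]
opening: -0.002
```

```bash
python3 pu.py
```

```text
t 31.05 press xy mm 1.46 -63.54 z 0.0881  Fpush 3.05 Fx 0.95 Fz 0.44 T [-0.517  0.136 -0.003]
```

Now 2 mm past the false stop, still at 3 N, so the slot is in line. Continuing.

apply_moves(plan="0 0 0.008 0 0 0 0; 0 0 0.008 0 0 0 0; 0 0 0.008 0 0 0 0; 0 0 0.008 0 0 0 0; 0 0 0.008 0 0 0 0")

```text
time_s: 31.55
eef_pos: [0.531, -0.0441, 0.0881]
eef_rot: [0.703, -0.703, 0.071, -0.072]
wrist_force: [0.0, -3.0, -0.0]
opening: -0.004
```

```bash
python3 pu.py
```

```text
t 31.55 press xy mm 1.43 -61.51 z 0.0881  Fpush 2.95 Fx 0.66 Fz -0.03 T [-0.534  0.062 -0.003]
```

apply_moves(plan="0 0 0.008 0 0 0 0; 0 0 0.008 0 0 0 0; 0 0 0.008 0 0 0 0; 0 0 0.008 0 0 0 0; 0 0 0.008 0 0 0 0")

```text
time_s: 32.05
eef_pos: [0.5314, -0.0422, 0.0881]
eef_rot: [0.703, -0.703, 0.072, -0.072]
wrist_force: [-0.2, -2.0, -0.5]
opening: 0.0
```

```bash
python3 pu.py
```

```text
t 32.05 press xy mm 1.43 -59.53 z 0.0881  Fpush 2.05 Fx 0.17 Fz -0.52 T [-0.479  0.073 -0.066]
```

apply_moves(plan="0 0 0.006 0 0 0 0; 0 0 0.006 0 0 0 0; 0 0 0.006 0 0 0 0; 0 0 0.006 0 0 0 0; 0 0 0.006 0 0 0 0")

```text
time_s: 32.55
eef_pos: [0.5317, -0.0407, 0.0881]
eef_rot: [-0.703, 0.703, -0.071, 0.072]
wrist_force: [0.2, -3.7, 0.8]
opening: 0.002
```

```bash
python3 pu.py
```

```text
t 32.55 press xy mm 1.43 -58.04 z 0.0881  Fpush 3.57 Fx 0.95 Fz 0.81 T [-0.511  0.048 -0.042]
```

apply_moves(plan="0 0 0.004 0 0 0 0; 0 0 0.004 0 0 0 0; 0 0 0.004 0 0 0 0; 0 0 0.004 0 0 0 0; 0 0 0.004 0 0 0 0")

```text
time_s: 33.05
eef_pos: [0.5319, -0.0398, 0.0881]
eef_rot: [-0.703, 0.703, -0.072, 0.072]
wrist_force: [-0.4, -3.0, -0.3]
opening: 0.0
```

```bash
python3 pu.py
```

```text
t 33.05 press xy mm 1.44 -57.06 z 0.0881  Fpush 3.07 Fx 0.21 Fz -0.27 T [-0.484 -0.001  0.035]
```

apply_moves(plan="0 0 0.002 0 0 0 0; 0 0 0.002 0 0 0 0; 0 0 0.002 0 0 0 0; 0 0 0.002 0 0 0 0; 0 0 0.002 0 0 0 0")

```text
time_s: 33.55
eef_pos: [0.532, -0.0393, 0.0881]
eef_rot: [0.703, -0.703, 0.072, -0.072]
wrist_force: [0.3, -2.2, 0.5]
opening: 0.001
```

```bash
python3 pu.py
```

```text
t 33.55 press xy mm 1.42 -56.56 z 0.0881  Fpush 2.12 Fx 0.76 Fz 0.50 T [-0.523 -0.036 -0.002]
```

apply_moves(plan="0 0 0.002 0 0 0 0; 0 0 0.002 0 0 0 0; 0 0 0.002 0 0 0 0; 0 0 0.002 0 0 0 0; 0 0 0 0 0 0 0")

```text
time_s: 34.05
eef_pos: [0.5321, -0.0389, 0.0881]
eef_rot: [0.703, -0.703, 0.071, -0.072]
wrist_force: [0.2, -2.6, -0.3]
opening: -0.001
```

```bash
python3 pu.py
```

```text
t 34.05 press xy mm 1.43 -56.13 z 0.0881  Fpush 2.55 Fx 0.72 Fz -0.34 T [-0.474 -0.034 -0.041]
```

apply_moves(plan="0 0 0.002 0 0 0 0; 0 0 0.002 0 0 0 0; 0 0 0.002 0 0 0 0; 0 0 0 0 0 0 0; 0 0 0 0 0 0 0")

```text
time_s: 34.55
eef_pos: [0.5321, -0.0386, 0.0881]
eef_rot: [-0.703, 0.703, -0.071, 0.071]
wrist_force: [-0.1, -2.9, 0.1]
opening: -0.002
```

```bash
python3 pu.py
```

```text
t 34.55 press xy mm 1.41 -55.85 z 0.0881  Fpush 2.85 Fx 0.48 Fz 0.13 T [-0.462 -0.068 -0.034]
```

apply_moves(plan="0 0 0.002 0 0 0 0; 0 0 0.002 0 0 0 0; 0 0 0.002 0 0 0 0; 0 0 0 0 0 0 0; 0 0 0 0 0 0 0")

```text
time_s: 35.05
eef_pos: [0.5322, -0.0384, 0.0881]
eef_rot: [-0.703, 0.704, -0.072, 0.072]
wrist_force: [0.2, -4.2, 0.4]
opening: -0.004
```

```bash
python3 pu.py
```

```text
t 35.05 press xy mm 1.45 -55.64 z 0.0881  Fpush 4.02 Fx 1.08 Fz 0.36 T [-0.563 -0.03  -0.06 ]
```

apply_moves(plan="0 0 0.002 0 0 0 0; 0 0 0.002 0 0 0 0; 0 0 0 0 0 0 0; 0 0 0 0 0 0 0; 0 0 0 0 0 0 0")

```text
time_s: 35.55
eef_pos: [0.5322, -0.0383, 0.0881]
eef_rot: [-0.703, 0.704, -0.072, 0.071]
wrist_force: [-1.0, -5.3, -0.1]
opening: 0.0
```

```bash
python3 pu.py
```

```text
t 35.55 press xy mm 1.42 -55.61 z 0.0881  Fpush 5.36 Fx 0.06 Fz -0.11 T [-0.859  0.039 -0.043]
```

apply_moves(plan="0 0 0.002 0 0 0 0; 0 0 0.002 0 0 0 0; 0 0 0 0 0 0 0; 0 0 0 0 0 0 0; 0 0 0 0 0 0 0")

```text
time_s: 36.05
eef_pos: [0.5321, -0.0383, 0.0881]
eef_rot: [-0.703, 0.704, -0.072, 0.071]
wrist_force: [-0.1, -4.9, -0.7]
opening: 0.003
```

```bash
python3 pu.py
```

```text
t 36.05 press xy mm 1.40 -55.59 z 0.0881  Fpush 4.85 Fx 0.90 Fz -0.71 T [-1.037  0.115  0.019]
```

The position has stalled at -55.6, 13.9 mm from contact, and the moment has doubled, so this is the end stop. Backing off, rising and checking.

apply_moves(plan="0 0 -0.05 0 0 0 0; 0 0 -0.15 0 0 0 0; 0 0 -0.2 0 0 0 0; 0 -0.3 0 0 0 0 0; 0 -0.4 0 0 0 0 0")

```text
time_s: 36.55
eef_pos: [0.5269, -0.0578, 0.1222]
eef_rot: [0.704, -0.703, 0.073, -0.071]
wrist_force: [1.1, 0.2, -0.4]
opening: 0.004
```

apply_moves(plan="0 -0.4 0 0 0 0 0; 0 -0.4 -0.2 0 0 0 0; 0 0 -0.2 0 0 0 0; 0 0 0 0 0 0 0; 0 0 0 0 0 0 0")

```text
time_s: 37.05
eef_pos: [0.5233, -0.0771, 0.1617]
eef_rot: [0.704, -0.703, 0.073, -0.071]
wrist_force: [-0.9, 0.1, -1.4]
opening: -0.003
```

```bash
python3 pu.py; python3 - <<'E'
from h import *
c=np.array([.5420,.0164]);th=np.radians(-11.66);ux=np.array([np.cos(th),np.sin(th)]);uy=np.array([-np.sin(th),np.cos(th)])
cal=ctrl.get_calibration("wrist");im=ctrl.camera("wrist"); cv2.imwrite("pics/w14.png",im[:,:,::-1])
for y in (-.059,-.045,-.037): print(y,[proj(cal,[*(c+x*ux+y*uy),.128]).round(1) for x in (-.01,.012)])
s=ctrl.camera("side"); cv2.imwrite("pics/s14.png",s[:,:,::-1])
for t in ["baren","sanding_block","ink_tin_black","masking_tape"]:
    for cam in ("side","wrist"): print(t,cam,[(round(d['score'],2),np.round(d['point'],3)) for d in ctrl.recognise(cam,t)[:1]])
E
```

```text
t 37.05 press xy mm 0.56 -95.40 z 0.1617  Fpush 0.07 Fx -0.93 Fz -1.37 T [-0.015  0.015 -0.028]
-0.059 [array([303.4, 169.8]), array([333.6, 169.8])]
-0.045 [array([303.1, 150.4]), array([333.9, 150.4])]
-0.037 [array([303., 139.]), array([334.1, 139. ])]
baren side [(0.81, array([ 0.482, -0.317,  0.013]))]
baren wrist [(0.72, array([ 0.48 , -0.278,  0.016]))]
sanding_block side [(0.84, array([ 0.574, -0.323,  0.029]))]
sanding_block wrist [(0.58, array([ 0.59 , -0.277,  0.028]))]
ink_tin_black side [(0.72, array([0.448, 0.234, 0.033]))]
ink_tin_black wrist [(0.27, array([0.54 , 0.01 , 0.105]))]
masking_tape side [(0.49, array([0.625, 0.251, 0.02 ]))]
masking_tape wrist []
```

View pics/w14.png

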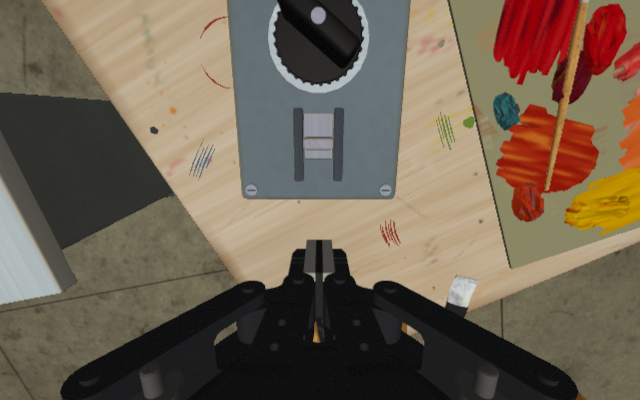

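The tab now lies at rows ≈138–150, matching the prediction for fully home (139–150). The gripper is clear of everything and the bystanders are where they were. Handing in.

```bash
python3 -c "
from bench import ctrl
print(ctrl.get_obs()['time_s']); print(ctrl.hand_in())"
```

```text
37.55
the job is handed in; nothing more can be done
None
```

The dial is three clicks on and the bolt is home. I handed the job in at 37.6 s, and no verdict was reported.

- **Dial:** I gripped the knob's bar and turned it clockwise. It had about 0.37 rad of free play. The moment then rose and fell three times, at loads starting near yaw 72°, 60° and 48°. I let go at 39.5°, past the third drop and before a fourth load.
- **Bolt:** It slid at about 3 N straight past the 4 mm false stop. It stalled 13.9 mm from first contact, and the highest push I read was about 5.4 N, well under 25 N. In the last wrist picture the tab sits where a fully home bolt should be, and the gripper was clear of the press.
- **Bystanders:** The side camera finds the baren and sanding block within about 4 mm of where they started. The wrist-camera fixes on those two disagreed by about 40–50 mm. I put that down to poor views, since the arm never went near them. The tin and tape readings were weaker: the side view put the tin within about 12 mm of its start. The tape's two readings came from different cameras and differ by about 50 mm, so they don't confirm it.
- **Finger length:** The visible fingertips stood about 30 mm behind the reported tool point, not 11 mm ahead of it as described. My first grasp closed on air above the knob, with no contact force. I corrected the height by what I saw and felt.

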